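Fit the boiler controller's cover

TASK

The controller's cover plate hangs by its strap handle on the hook below the organiser's upper tier. Take hold of it, lift it up off the hook without dropping it, carry it over and lay it in the open top of the grey controller housing, then press it down past the two spring roller catches until it is fully home and level on its ledge. Let go, and leave the other things on the cart where they are.

Things in the scene. Friction and masses are not known exactly. Their poses are not given: they have to be found in the camera images.
- cover: flat aluminium cover plate 80 (x) x 100 (y) x 5 mm, 110 to 220 g, with an upright strap handle at its middle: two legs and a top strap, spanning 56 mm outside (48 inside) along y, 14 mm wide in x, 4 mm thick, top 55 mm above the plate's underside. Origin: centre of the underside, z towards the handle. Hangs level from the underside of the top strap. Same after a half turn
- handle (a point): middle of the top of the cover's strap handle, 55 mm above the cover's origin
- organiser: fixed two-tier organiser of smoky acrylic on four chrome 10 mm rods (x 30 and 93, y +-103 mm). Origin on the cart's surface right under the hook's seat; x points away from its open front, y along its width. Lower tray x -60 to 100, y +-110, 32 mm high. A chrome cross bar at x 93, z 116 mm carries the hook
- tier (a point): middle of the front lower edge of the organiser's upper tier, 260 mm above the surface; the tier runs from here 120 mm back and +-110 mm in y, 45 mm high. It stands over the hanging cover: no room for a gripper to come straight down, only slanting in from the open front
- hook (a point): seat of the hook, 120 mm above the surface: top of a level 8 mm chrome bar along the organiser's x. Its front end, at x -16 to -26 mm, turns up and reaches 14 mm above the seat, so the cover must rise at least 16 mm before it is drawn out to the front (-x)
- housing: fixed grey controller housing, 125 (x) x 155 (y) mm, rim 48 mm high, open on top; origin on the cart's surface under its centre. Its recess is 85 (x) x 103 (y) mm; the cover goes in with its y axis along the housing's, either way round
- seat (a point): centre of the recess at the height of the corner ledges, 30 mm above the housing's origin: the cover's origin comes to lie here
- catch (a point): centre of the +y spring roller catch (another mirrored at -y): steel roller, diameter 12 mm, axis along x, 39 mm high, standing 2.5 mm into the cover's way. A cover laid in the recess stays up on the rollers, underside about 44 mm high, until pressed with about 10 to 20 N at its middle; the rollers then close over its edges
- iron_holder: chrome soldering iron holder: coil over a dark 70 x 90 mm base, 65 mm tall, origin under the base's centre
- pcb_clamp: aluminium PCB clamp with screw knob, about 60 x 130 mm, 50 mm tall, origin under the base's centre
- tweezers: blue tweezers, 125 mm long along their x axis, 8 mm high, lying on the robot's side of the housing, origin under the middle
- bulb: white desoldering bulb standing upright, diameter 54 mm, 85 mm tall, origin under its centre
- spool: solder spool standing on its flange, diameter 60 mm, 42 mm tall, origin under its centre
- screwdriver: screwdriver with black handle, 150 mm long along its x axis, origin under the middle
- tip_tin: small round tin, diameter 38 mm, 24 mm tall, standing in the organiser's lower tier, origin under its centre

How it is judged:
By the outcome, as a careful person would: the job done as asked, in the order asked, and still so for the second after the job is handed in, with the robot touching nothing.
It also fails if it takes over 64 s, if anything falls off the work surface, if the arm or the gripper's body presses on something with over 40 N, if the wrist force passes 120 N, or if a joint passes its speed limit or range.

ROBOT

A 6-joint arm with a two-finger parallel gripper is mounted at the origin on the work surface. World frame = base frame: x ahead of the robot, y to its left, z up, the work surface at z = 0. Lengths are in m, angles in rad, forces in N, time in s.
With the tool pointing down it reaches from about 0.35 to 0.775 m from the base axis. Payload 7.3 kg.
Tool frame: the origin (TCP) lies midway between the tips of the shut fingers; the grasp point (between the pads) lies 19 mm behind it (tcp_to_grasp is the distance from the TCP to the grasp point, in m); z points along the fingers, y is the line along which they close (so a half turn about z gives the same grasp; the last joint's range is limited). The gripper opens to 92 mm and grips with 3 to 60 N. Pads are 19 mm wide; open, the fingers measure 130 mm over their backs; the gripper's body (75 mm by 190 mm) begins 47 mm behind the grasp point.
Start: joints at [0.992, 0.342, 1.524, -0, 1.275, -0.146], TCP at [0.22, 0.477, 0.227] pointing down, gripper open.
Joint ranges: [-2.53, 2.53], [-0.77, 2.02], [0.04, 2.7], [-1, 4.14], [0.28, 2.66], [-3.11, 3.11]. Speed limits (rad/s): [2.57, 2.57, 3.14, 3.14, 3.14, 3.14].

INTERFACE

Orientations are given as [roll, pitch, yaw] about the fixed x, y, z axes, in that order (R = Rz(yaw) Ry(pitch) Rx(roll)).
In Python, from cell import observe, read_camera, calibration, hand_in, tcp_to_grasp gives the robot as it stands.
- The arm moves only by the tool send_rows, never from a script. Its argument "targets" is a list of rows, each a list of 5 numbers: the opening, from 0 (shut) to 1 (fully open), then the shift along the world's x, y, z in m, then the turn about the world's z in rad. A call has 1 to 5 rows; each row shifts and turns the commanded pose from where the row before left it; what a row does not reach is not made up. A row lasts 1/10 s, in which the tool goes at most 50 mm and 8.59 degrees, less where a joint would pass 70% of its speed; a pose out of reach is approached as far as the arm can. A call is refused whole if a number of a shift passes 0.05 or a number of a turn 0.15, either way. A call with a gripper value outside its range is refused whole. The fingers move at their own pace and stop on an object; "grip_force" is the grip in N (left out, the last holds). Time passes only in rows, so rows that do not move let the fingers close. It gives the time, the measured TCP pose, the force, the opening and the grip force at its end, in the units of the state.
- observe(): the state, without advancing time (a new reading comes with each control period).
- read_camera(name): name is "scene" or "top"; returns (picture, depth): 400x640x3 uint8, red, green, blue; 400x640 float32, m along the optical axis (not along the pixel's ray), 0 where there is no reading.
- calibration(name): a dict with "intrinsics" (3x3 intrinsics, pixels), "world_to_cam" (4x4, takes a point from world to camera coordinates). Camera axes: x right, y up, looking along -z (the intrinsics and any distortion apply to the point x, -y, -z); pixel columns grow to the right and rows downward; lengths in m; the calibration is good to about 2 mm. A picture is of the moment at which its call begins. calibration takes no time and is no camera call.
- hand_in(): hands the job in; it is judged then, once.
The state is a dict: "time": time; "qpos": joint angles; "qvel": joint speeds; "joint_efforts": joint torques, N m; "tool_pos": TCP position; "tool_rot": TCP orientation; "contact_force": force on the tool from outside, world axes, zero at the start; "torque": the same for the moment, N m; "opening": finger opening in m; "grip_force": force on a finger pad.
Only numpy, scipy, OpenCV 4.12 (cv2) and the standard library are available. Lean on these libraries where they do the work, as an engineer would, in place of code of your own. Each camera call takes 0.05 s, during which the arm holds its last target. There are 200 camera calls.

## Working session

There is one attempt and no reset: what is moved stays moved. The work goes in short steps, Python scripts to look and compute and a tool call to move; the robot and the scene stay as the last step left them, time stands still between calls to the robot, and variables do not carry over. Pictures are saved under pics/ and viewed, at most 10 in all, crops included, and the job is handed in when it is done.

Besides the shell and the picture viewer there is one more tool, called after "Request:" as name(argument=value, ...) on one line, values as JSON. send_rows: Moves the arm, as the interface text tells. Its arguments: {"type":"object","properties":{"targets":{"type":"array","items":{"type":"array","items":{"type":"number"}}},"grip_force":{"type":"number"}},"required":["targets"]}

```bash
mkdir -p pics; ls
python3 - <<'E'
from cell import *
import cv2,numpy as np
for n in("scene","top"):
    p,d=read_camera(n);cv2.imwrite(f"pics/{n}0.png",p[:,:,::-1]);np.savez(f"{n}0.npz",p=p,d=d)
    c=calibration(n);print(n,{k:np.round(v,4).tolist() if not isinstance(v,str) else v for k,v in c.items()})
s=observe();print({k:np.round(v,4).tolist() for k,v in s.items()},tcp_to_grasp)
E
```

```text
pics
scene {'intrinsics': [[467.2733, 0.0, 317.9019], [0.0, 467.2733, 198.8254], [0.0, 0.0, 1.0]], 'world_to_cam': [[0.7655, 0.6434, -0.0053, -0.4361], [-0.4543, 0.5463, 0.7037, 0.1265], [0.4557, -0.5362, 0.7105, -2.0506], [0.0, 0.0, 0.0, 1.0]]}
top {'intrinsics': [[499.9068, 0.0, 316.7539], [0.0, 499.9068, 204.7656], [0.0, 0.0, 1.0]], 'world_to_cam': [[0.0274, -0.9996, 0.0063, -0.0282], [0.9778, 0.0281, 0.2078, -0.5949], [-0.2079, 0.0005, 0.9781, -1.5376], [0.0, 0.0, 0.0, 1.0]]}
{'time': 0.1, 'qpos': [0.992, 0.3427, 1.5249, 0.0, 1.2754, -0.146], 'qvel': [0.0016, -0.0012, -0.0032, 0.0007, 0.0021, -0.0011], 'joint_efforts': [0.0008, -43.2003, -24.4696, 0.0717, 0.0526, -0.0001], 'tool_pos': [0.22, 0.4763, 0.2261], 'tool_rot': [-3.1403, -0.0002, 2.7088], 'contact_force': [0.3886, 0.3642, 0.0253], 'torque': [0.0149, 0.0215, -0.0189], 'grip_force': 0.0, 'opening': 0.0917} 0.0188
```

View pics/scene0.png

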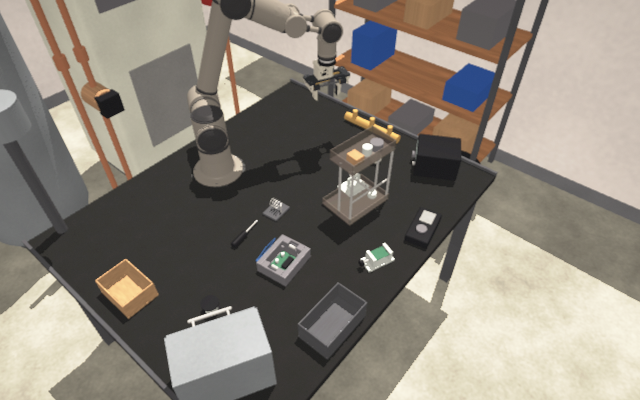

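View pics/top0.png

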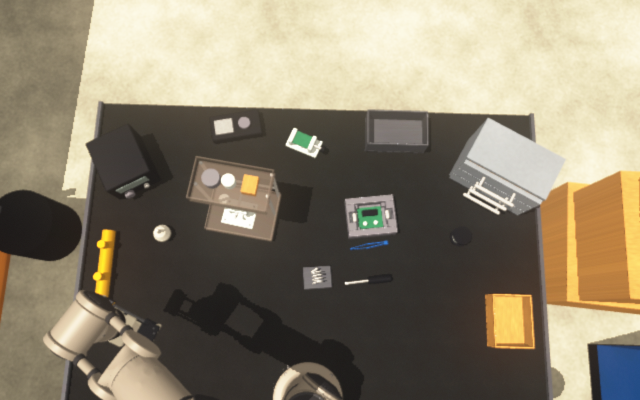

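The scene picture shows the organiser around (360,180), the housing at (284,258) and the arm parked at (325,80). In the top picture the organiser is at about (238,200) and the housing at (371,216). I'll zoom in on both.

Run:
```python
import cv2,numpy as np
t=np.load("top0.npz")['p'][:,:,::-1];s=np.load("scene0.npz")['p'][:,:,::-1]
cv2.imwrite("pics/a.png",cv2.resize(t[145:255,175:300],None,fx=5,fy=5,interpolation=3)) 
b=cv2.resize(s[120:230,310:420],None,fx=5,fy=5,interpolation=3)
cv2.imwrite("pics/b.png",b)
c=np.hstack([cv2.resize(t[185:265,335:410],(400,427),interpolation=3),cv2.resize(s[225:295,245:320],(400,427),interpolation=3)])
cv2.imwrite("pics/c.png",c)
```

```text
(no output)
```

View pics/a.png

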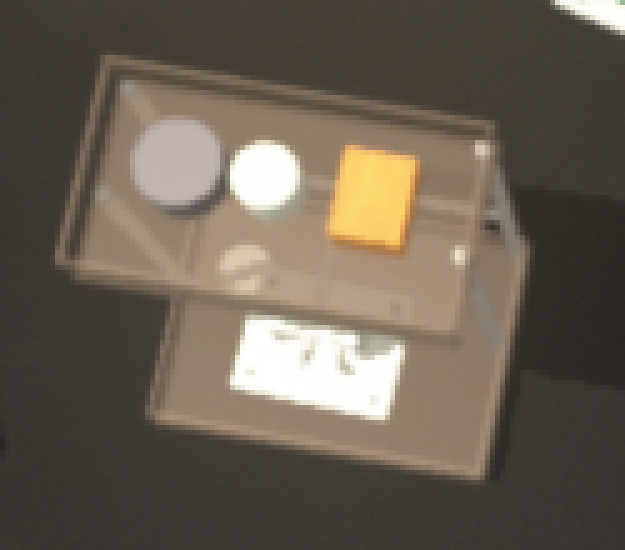

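View pics/b.png

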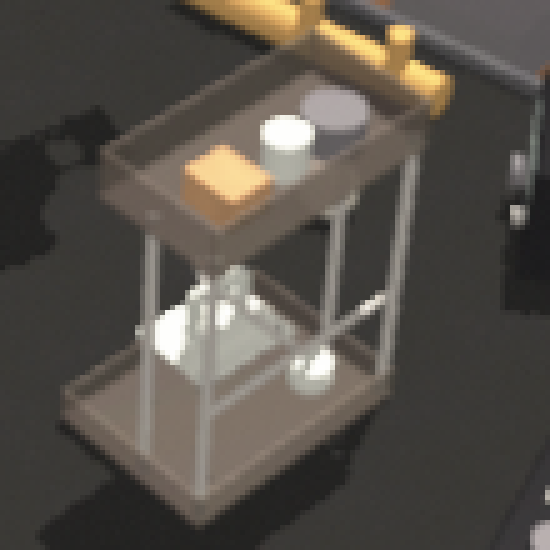

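View pics/c.png

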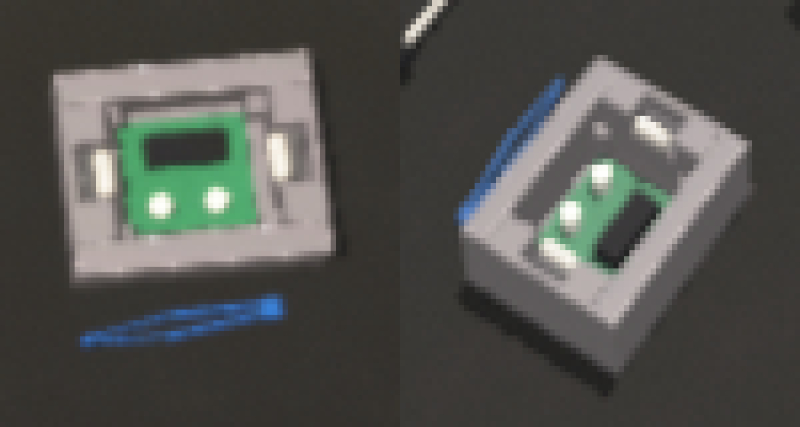

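Crop a shows the tier's rim with corners near (60,265), (460,335), (495,122) and (107,57), and the cover's plate sticking out below its front edge. Crop b shows the cover hanging under the tier. Crop c shows the housing rim and its two white rollers. Next I'll cast rays for these points.

```bash
cat > h.py <<'E'
import numpy as np
from cell import calibration
def ray(n,uv):
    c=calibration(n);K=np.array(c["intrinsics"]);T=np.array(c["world_to_cam"]);R=T[:3,:3]
    d=np.linalg.solve(K,[uv[0],uv[1],1.]);d=R.T@(d*[1,-1,-1]);return -R.T@T[:3,3],d/np.linalg.norm(d)
def plane(n,uv,z):
    o,d=ray(n,uv);return o+d*(z-o[2])/d[2]
def tri(uvt,uvs):
    A=np.zeros((3,3));b=np.zeros(3);r=[ray("top",uvt),ray("scene",uvs)]
    for o,d in r:
        P=np.eye(3)-np.outer(d,d);A+=P;b+=P@o
    x=np.linalg.solve(A,b);return x,max(np.linalg.norm((np.eye(3)-np.outer(d,d))@(x-o)) for o,d in r)
def proj(n,p):
    c=calibration(n);q=np.array(c["world_to_cam"])@np.append(p,1);q=np.array(c["intrinsics"])@(q[:3]*[1,-1,-1]);return q[:2]/q[2]
E
python3 - <<'E'
from h import *
import cv2
np.set_printoptions(precision=4,suppress=True)
A=lambda u,v:(175+u/5,145+v/5); B=lambda u,v:(310+u/5,120+v/5)
C=lambda u,v:(335+u/5.333,185+v/5.333); D=lambda u,v:(245+(u-400)/5.333,225+v/6.1)
tc=[tri(A(60,262),B(305,38)),tri(A(460,330),B(102,150)),tri(A(495,122),B(215,238)),tri(A(107,57),B(428,108))]
for x in tc:print("tier",x)
for p in[(150,418),(488,478),(528,240)]:print("tray",plane("top",A(*p),.032))
hc=[(55,75),(310,50),(335,255),(75,278)]; hs=[None]*4
for p,q in zip(hc,[(748,145),(612,325),(462,228),(600,57)]):print("hous",plane("top",C(*p),.048),tri(C(*p),D(*q)))
for p,q in(((103,172),(655,127)),((280,155),(552,258))):print("roll",plane("top",C(*p),.045),tri(C(*p),D(*q)))
for p in[(230,385),(390,420),(405,330)]:print("plate",plane("top",A(*p),.074))
for p in((82,342),(275,305)):print("tweez",plane("top",C(*p),.004))
E
```

```text
tier (array([0.5532, 0.3396, 0.2984]), np.float64(0.003449447734838663))
tier (array([0.5236, 0.1234, 0.3082]), np.float64(0.0019711010831346383))
tier (array([0.6397, 0.108 , 0.302 ]), np.float64(0.0011811291355557656))
tier (array([0.6714, 0.3245, 0.2994]), np.float64(0.0013862334719691573))
tray [0.513  0.3467 0.032 ]
tray [0.4802 0.1271 0.032 ]
tray [0.6379 0.108  0.032 ]
hous [ 0.6201 -0.1035  0.048 ] (array([ 0.6207, -0.1034,  0.046 ]), np.float64(0.0002678704704924795))
hous [ 0.6401 -0.2586  0.048 ] (array([ 0.6397, -0.258 ,  0.0505]), np.float64(0.0002485801095608977))
hous [ 0.5143 -0.273   0.048 ] (array([ 0.5156, -0.2717,  0.0474]), np.float64(0.0018651401474499782))
hous [ 0.496  -0.1174  0.048 ] (array([ 0.4968, -0.1172,  0.045 ]), np.float64(0.0004720343845551099))
roll [ 0.5615 -0.1336  0.045 ] (array([ 0.5622, -0.133 ,  0.0445]), np.float64(0.000804610267206822))
roll [ 0.575  -0.2406  0.045 ] (array([ 0.5745, -0.2428,  0.0408]), np.float64(0.0021036637358780134))
plate [0.5288 0.2886 0.074 ]
plate [0.5094 0.1867 0.074 ]
plate [0.5673 0.1803 0.074 ]
tweez [ 0.4632 -0.1252  0.004 ]
tweez [ 0.4893 -0.2433  0.004 ]
```

Request:
send_rows(targets=[[1,0,0,0.03,0.142],[1,0,0,0.03,0.142],[1,0,0,0.03,0.142],[1,0,0,0.03,0.142],[1,0,0,0.03,0.142]])

```text
time: 0.6
tool_pos: [0.22, 0.4764, 0.3776]
tool_rot: [-3.141, -0.001, -2.859]
contact_force: [-0.8, 1.2, -0.1]
opening: 0.0921
grip_force: 0.0
```

Request:
send_rows(targets=[[1,0.01,0.02,0,0.143],[1,0.01,0.02,0,0.143],[1,0.01,0.02,0,0.143],[1,0.01,0.02,0,0.143],[1,0.01,0.02,0,0.143]])

```text
time: 1.1
tool_pos: [0.2705, 0.5773, 0.3761]
tool_rot: [3.142, -0.001, -2.144]
contact_force: [-0.4, -0.9, -0.1]
opening: 0.0916
grip_force: 0.0
```

```bash
python3 -c "
from cell import *
import numpy as np
s=observe()
for k in('time','qpos','tool_pos','tool_rot'):print(k,np.round(s[k],4))"
```

```text
time 1.1
qpos [ 1.0124e+00  5.2150e-01  8.4250e-01  1.0000e-04  1.7786e+00 -1.5564e+00]
tool_pos [0.2705 0.5773 0.3761]
tool_rot [ 3.1415e+00 -1.1000e-03 -2.1435e+00]
```

Request:
send_rows(targets=[[1,0.021,0.034,0,0],[1,0.021,0.034,0,0],[1,0.021,0.034,0,0],[1,0.021,0.034,0,0],[1,0.021,0.034,0,0]])

```text
time: 1.6
tool_pos: [0.348, 0.6954, 0.3428]
tool_rot: [3.138, 0.013, -2.149]
contact_force: [0.3, 1.0, -2.1]
opening: 0.0917
grip_force: 0.0
```

```bash
cat > o.py <<'E'
from cell import *
import numpy as np
s=observe()
for k in('time','qpos','tool_pos','tool_rot','contact_force'):print(k,np.round(s[k],4).tolist())
from scipy.spatial.transform import Rotation as R
m=R.from_euler('xyz',s['tool_rot']).as_matrix()
print('z',m[:,2].round(3),'y',m[:,1].round(3),'grasp',(s['tool_pos']-m[:,2]*tcp_to_grasp).round(4) if not callable(tcp_to_grasp) else '')
E
python3 o.py
```

```text
time 1.6
qpos [1.0068, 0.9806, 0.0473, 0.0044, 2.1008, -1.554]
tool_pos [0.348, 0.6954, 0.3428]
tool_rot [3.1376, 0.0128, -2.1494]
contact_force [0.306, 1.032, -2.0789]
z [ 0.004  0.013 -1.   ] y [-0.837  0.547  0.004] grasp [0.348  0.6951 0.3616]
```

Request:
send_rows(targets=[[1,0.02,0.032,0.032,0],[1,0.02,0.032,0.032,0],[1,0.02,0.032,0.032,0],[1,0.02,0.032,0.032,0],[1,0.02,0.032,0.032,0]])

```text
time: 2.1
tool_pos: [0.3712, 0.7062, 0.4095]
tool_rot: [3.121, 0.194, -2.151]
contact_force: [-0.2, 0.4, 0.1]
opening: 0.092
grip_force: 0.0
```

```bash
python3 o.py
```

```text
time 2.1
qpos [0.9822, 0.9049, 0.0361, 0.024, 2.0069, -1.5685]
tool_pos [0.3712, 0.7062, 0.4095]
tool_rot [3.1214, 0.1938, -2.1514]
contact_force [-0.1595, 0.418, 0.0678]
z [ 0.089  0.172 -0.981] y [-0.838  0.545  0.02 ] grasp [0.3695 0.7029 0.428 ]
```

Request:
send_rows(targets=[[1,0.02,0.032,0.03,0],[1,0.02,0.032,0.03,0],[1,0.02,0.032,0.03,0],[1,0.02,0.032,0.03,0],[1,0.02,0.032,0.03,0]])

```text
time: 2.6
tool_pos: [0.3965, 0.7278, 0.444]
tool_rot: [3.107, 0.344, -2.156]
contact_force: [-0.1, -0.1, 1.0]
opening: 0.0918
grip_force: 0.0
```

```bash
python3 o.py
```

```text
time 2.6
qpos [0.9633, 0.875, 0.0362, 0.0445, 1.8871, -1.5781]
tool_pos [0.3965, 0.7278, 0.444]
tool_rot [3.1068, 0.3439, -2.1558]
contact_force [-0.0727, -0.1027, 0.9633]
z [ 0.157  0.3   -0.941] y [-0.84   0.542  0.033] grasp [0.3936 0.7221 0.4617]
```

Request:
send_rows(targets=[[1,0.028,0.026,0.03,0],[1,0.028,0.026,0.03,0],[1,0.028,0.026,0.03,0],[1,0.028,0.026,0.03,0],[1,0.028,0.026,0.03,0]])

```text
time: 3.1
tool_pos: [0.4592, 0.7282, 0.4809]
tool_rot: [3.098, 0.499, -2.163]
contact_force: [-0.4, -0.3, 0.0]
opening: 0.0921
grip_force: 0.0
```

```bash
python3 o.py
```

```text
time 3.1
qpos [0.8868, 0.8511, 0.0371, 0.0892, 1.7594, -1.6347]
tool_pos [0.4592, 0.7282, 0.4809]
tool_rot [3.0975, 0.4986, -2.1633]
contact_force [-0.4052, -0.2624, 0.0323]
z [ 0.23   0.421 -0.877] y [-0.841  0.54   0.039] grasp [0.4549 0.7203 0.4973]
```

Request:
send_rows(targets=[[1,0.04,0.01,0.03,0],[1,0.04,0.01,0.03,0],[1,0.04,0.01,0.03,0],[1,0.04,0.01,0.03,0],[1,0.04,0.01,0.03,0]])

```text
time: 3.6
tool_pos: [0.5711, 0.6727, 0.5225]
tool_rot: [3.103, 0.641, -2.17]
contact_force: [0.4, 0.0, 0.4]
opening: 0.092
grip_force: 0.0
```

```bash
python3 o.py
```

```text
time 3.6
qpos [0.7109, 0.8264, 0.0371, 0.1929, 1.6595, -1.7652]
tool_pos [0.5711, 0.6727, 0.5225]
tool_rot [3.1032, 0.6414, -2.1704]
contact_force [0.3831, 0.0219, 0.4358]
z [ 0.306  0.515 -0.801] y [-0.838  0.545  0.031] grasp [0.5653 0.663  0.5375]
```

Request:
send_rows(targets=[[1,0.045,-0.015,0.03,0],[1,0.045,-0.015,0.03,0],[1,0.045,-0.015,0.03,0],[1,0.045,-0.015,0.02,0]])

```text
time: 4.0
tool_pos: [0.6731, 0.5671, 0.5577]
tool_rot: [3.121, 0.728, -2.172]
contact_force: [0.5, -1.1, 0.4]
opening: 0.0917
grip_force: 0.0
```

```bash
python3 o.py
```

```text
time 4.0
qpos [0.4955, 0.8006, 0.0364, 0.3285, 1.6377, -1.916]
tool_pos [0.6731, 0.5671, 0.5577]
tool_rot [3.1211, 0.7283, -2.1722]
contact_force [0.5105, -1.0611, 0.4173]
z [ 0.36   0.56  -0.746] y [-0.832  0.554  0.015] grasp [0.6663 0.5565 0.5717]
```

Request:
send_rows(targets=[[1,-0.028,-0.025,0,-0.112],[1,-0.028,-0.03,0,-0.112],[1,-0.028,-0.03,0,-0.112],[1,-0.028,-0.03,0,-0.112],[1,-0.028,-0.03,0,-0.112]])

```text
time: 4.5
tool_pos: [0.5565, 0.4453, 0.5608]
tool_rot: [3.111, 0.726, -2.662]
contact_force: [-0.2, -0.4, 0.9]
opening: 0.092
grip_force: 0.0
```

Request:
send_rows(targets=[[1,-0.025,-0.03,-0.01,-0.112],[1,-0.025,-0.03,-0.01,-0.112],[1,-0.025,-0.03,-0.02,-0.112],[1,-0.025,-0.03,-0.02,-0.112],[1,-0.025,-0.03,-0.02,-0.112]])

```text
time: 5.0
tool_pos: [0.4316, 0.2958, 0.4801]
tool_rot: [3.109, 0.726, 3.06]
contact_force: [-0.5, 0.5, -0.6]
opening: 0.0915
grip_force: 0.0
```

```bash
python3 o.py
python3 - <<'E'
from h import *
import cv2
np.set_printoptions(precision=4,suppress=True)
for n,(r0,r1,c0,c1) in(("top",(195,240,200,285)),("scene",(160,205,325,385))):
    f=np.load(n+"0.npz");p=f['p'].astype(int);d=f['d']
    c=calibration(n);K=np.array(c["intrinsics"]);T=np.array(c["world_to_cam"])
    v,u=np.mgrid[r0:r1,c0:c1];z=d[r0:r1,c0:c1]
    X=np.stack([(u-K[0,2])/K[0,0]*z,-(v-K[1,2])/K[1,1]*z,-z],-1)
    W=(X-T[:3,3])@T[:3,:3]
    e=np.array([np.cos(.137),-np.sin(.137)]);L=W[...,:2]-[.556,.2287]
    lx=L@e;ly=L@[-e[1],e[0]];h=W[...,2];col=p[r0:r1,c0:c1].min(-1)
    m=(abs(h-.074)<.008)&(abs(lx)<.06)&(abs(ly)<.07)&(col>90)
    print(n,m.sum(),"plate h",np.median(h[m]),"lx",np.percentile(lx[m],[0,2,50,98,100]),"ly",np.percentile(ly[m],[0,2,50,98,100]))
    k=(h>.1)&(h<.15)&(abs(lx)<.03)&(abs(ly)<.06)
    print("handle");[print(a) for a in np.c_[u[k],v[k],lx[k]*1e3,ly[k]*1e3,h[k]*1e3,col[k]].astype(int)[:40]]
E
```

```text
time 5.0
qpos [0.7361, -0.0308, 1.5085, -0.53, 1.1531, -0.6747]
tool_pos [0.4316, 0.2958, 0.4801]
tool_rot [3.1094, 0.7259, 3.06]
contact_force [-0.485, 0.453, -0.581]
z [ 0.664 -0.022 -0.748] y [0.06  0.998 0.024] grasp [0.4191 0.2962 0.4941]
top 401 plate h 0.07407770639552011 lx [-0.0382 -0.0356 -0.016   0.0117  0.0149] ly [-0.0439 -0.0421  0.0014  0.0543  0.0584]
handle
[228 208   3  32 124 175]
[229 208   3  28 128 164]
[230 208   5  26 123 155]
[231 208   6  24 119 132]
[228 209   0  31 126 252]
[229 209   2  29 119 248]
[230 209   1  25 126 242]
[231 209   2  22 124 208]
[232 209   3  20 121 175]
[233 209   4  18 117 169]
[234 209   4  14 120 154]
[235 209   3  10 127 138]
[236 209   5   8 121 133]
[228 210   0  32 116 249]
[229 210  -1  28 122 243]
[230 210   0  26 117 244]
[231 210   0  22 123 244]
[232 210   0  19 124 242]
[233 210   0  15 129 241]
[234 210   1  14 118 208]
[235 210   0   9 127 176]
[236 210   1   6 125 176]
[237 210   2   4 123 175]
[238 210   2   1 124 173]
[239 210   3  -2 126 172]
[240 210   3  -5 124 168]
[241 210   4  -7 123 146]
[242 210   5 -10 121 
[... 791 characters left out ...]
357 175   2  22 121 161]
[358 175   3  27 119 161]
[359 175   2  33 114 148]
[350 176 -14   0 118 187]
[354 176   3   3 128 156]
[355 176   7   5 130 163]
[356 176   4  14 122 162]
[357 176   5  18 120 160]
[358 176   5  25 116 157]
[359 176  11  24 121 143]
[349 177  -6 -13 127 190]
[350 177  -4 -10 126 241]
[354 177   9  -1 130 154]
[355 177   7   5 125 145]
[357 177   1  24 108 181]
[358 177   4  26 110 156]
[359 177   9  26 113 143]
[347 178  -8 -22 126 125]
[348 178   0 -26 134 229]
[349 178  -5 -14 123 227]
[350 178   0 -14 126 210]
[354 178  11  -3 128 149]
[355 178  10   2 123 158]
[357 178  -1  27 100 178]
[358 178   5  26 105 156]
[359 178  12  24 111 148]
[348 179   3 -29 133 211]
```

```bash
cat > meas.py <<'E'
from h import *
import cv2,sys
def cloud(n,p,d):
    c=calibration(n);K=np.array(c["intrinsics"]);T=np.array(c["world_to_cam"])
    v,u=np.mgrid[0:400,0:640]
    X=np.stack([(u-K[0,2])/K[0,0]*d,-(v-K[1,2])/K[1,1]*d,-d],-1)
    W=(X-T[:3,3])@T[:3,:3];W[d==0]=9;return W
E
python3 - <<'E'
from meas import *
np.set_printoptions(precision=4,suppress=True)
for n in("top","scene"):
    f=np.load(n+"0.npz");W=cloud(n,f['p'],f['d']);col=f['p'].min(-1)
    near=np.hypot(W[...,0]-.558,W[...,1]-.23)
    for nm,m in(("plate",(abs(W[...,2]-.074)<.009)&(near<.07)&(col>100)),("strap",(W[...,2]>.114)&(W[...,2]<.135)&(near<.038)&(col>(205 if n=="top" else 120)))):
        q=W[m];r=cv2.minAreaRect((q[:,:2]*1000).astype(np.float32))
        w=np.linalg.eigh(np.cov(q[:,:2].T))[1][:,1];w*=np.sign(w[1])
        print(n,nm,len(q),"mean",q.mean(0),"rect",np.array(r[0]),r[1],r[2],"long-axis yaw",np.arctan2(-w[0],w[1]))
        if nm=="plate":print(cv2.boxPoints(r))
        else:
            t=(q[:,:2]-q[:,:2].mean(0))@w;print("along y range",t.min(),t.max(),"mid",q[:,:2].mean(0)+w*(t.min()+t.max())/2)
E
```

```text
top plate 407 mean [0.5418 0.2348 0.0739] rect [545.6096 237.431 ] (101.69673919677734, 51.43120193481445) 81.01019287109375 long-axis yaw -0.12671815226457406
[[512.2643 191.2255]
 [563.0638 183.1889]
 [578.9548 283.6364]
 [528.1553 291.673 ]]
top strap 44 mean [0.5532 0.2341 0.123 ] rect [546.7939 235.5248] (55.2514533996582, 23.742334365844727) 80.2162094116211 long-axis yaw -0.1714140789530762
along y range -0.027285835985825766 0.027965944324910296 mid [0.5533 0.2344]
scene plate 218 mean [0.5625 0.2232 0.0762] rect [557.7756 231.2747] (105.9642333984375, 82.32443237304688) 78.26972961425781 long-axis yaw -0.5645734239337449
[[506.7015 187.7676]
 [587.3066 171.0306]
 [608.8496 274.7819]
 [528.2445 291.5188]]
scene strap 55 mean [0.564  0.228  0.1243] rect [560.8028 226.6972] (49.66582489013672, 52.52054214477539) 40.73505783081055 long-axis yaw -0.1995357906310375
along y range -0.030189001667502335 0.03303677769627869 mid [0.5643 0.2294]
```

Request:
send_rows(targets=[[1,0.0,-0.009,-0.04,-0.02],[1,0.0,-0.009,-0.04,-0.02],[1,0.0,-0.009,-0.04,-0.02],[1,0.0,-0.01,-0.04,-0.02],[1,0.0,-0.01,-0.04,-0.02]])

```text
time: 5.5
tool_pos: [0.4325, 0.2501, 0.2792]
tool_rot: [3.109, 0.724, 2.964]
contact_force: [1.2, -0.4, 0.5]
opening: 0.0917
grip_force: 0.0
```

Request:
send_rows(targets=[[1,0.005,0,-0.04,0],[1,0.005,0,-0.04,0],[1,0.005,0,-0.04,0],[1,0,0,-0.03,0],[1,0,0,0,0]])

```text
time: 6.0
tool_pos: [0.4527, 0.2565, 0.1637]
tool_rot: [3.123, 0.654, 2.968]
contact_force: [-0.5, 0.0, 0.6]
opening: 0.0916
grip_force: 0.0
```

```bash
python3 o.py
```

```text
time 6.0
qpos [0.6283, 0.2692, 2.0602, -0.9951, 0.5305, 0.0362]
tool_pos [0.4527, 0.2565, 0.1637]
tool_rot [3.123, 0.6544, 2.968]
contact_force [-0.5473, 0.0259, 0.571]
z [ 0.603 -0.087 -0.793] y [0.161 0.987 0.015] grasp [0.4414 0.2581 0.1786]
```

Request:
send_rows(targets=[[1,0.015,-0.003,0.0,0],[1,0.015,-0.003,0.0,0],[1,0.015,-0.003,0.0,0],[1,0.01,-0.001,-0.005,0],[1,0,0,-0.01,0]])

```text
time: 6.5
tool_pos: [0.5095, 0.2473, 0.1532]
tool_rot: [3.118, 0.657, 2.965]
contact_force: [4.0, -1.6, 3.2]
opening: 0.0924
grip_force: 0.0
```

```bash
python3 o.py
```

```text
time 6.5
qpos [0.5296, 0.34, 1.9898, -0.9968, 0.4675, -0.0381]
tool_pos [0.5095, 0.2473, 0.1532]
tool_rot [3.1184, 0.6565, 2.965]
contact_force [4.0091, -1.5582, 3.1976]
z [ 0.605 -0.084 -0.792] y [0.162 0.987 0.018] grasp [0.4981 0.2489 0.1681]
```

Run:
```python
from cell import *
import cv2,numpy as np
p,d=read_camera("scene");cv2.imwrite("pics/d.png",cv2.resize(p[60:240,240:440,::-1],None,fx=3.3,fy=3.3,interpolation=3))
print(observe()['contact_force'],observe()['tool_pos'])
```

```text
[-0.87753746 -0.63517572 -1.526954  ] [0.50792596 0.2470072  0.15097761]
```

View pics/d.png

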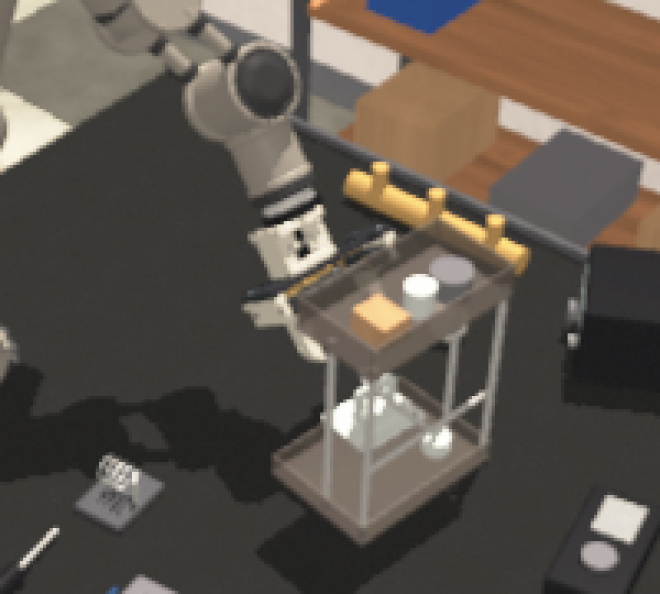

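Request:
send_rows(targets=[[1,0.006,-0.001,-0.017,0],[1,0.006,-0.002,-0.017,0],[1,0.006,-0.002,-0.017,0],[1,0,0,-0.005,0],[1,0,0,0,0]])

```text
time: 7.05
tool_pos: [0.5325, 0.2463, 0.1138]
tool_rot: [3.127, 0.614, 2.969]
contact_force: [0.8, 0.3, 0.3]
opening: 0.0918
grip_force: 0.0
```

```bash
python3 o.py
```

```text
time 7.05
qpos [0.4885, 0.433, 1.9546, -0.9958, 0.4198, -0.0538]
tool_pos [0.5325, 0.2463, 0.1138]
tool_rot [3.127, 0.6137, 2.9691]
contact_force [0.7837, 0.3022, 0.2946]
z [ 0.57  -0.084 -0.817] y [0.163 0.986 0.012] grasp [0.5218 0.2479 0.1292]
```

Request:
send_rows(targets=[[1,0.008,-0.006,-0.008,0],[1,0.008,-0.006,-0.007,0],[1,0.008,-0.005,-0.005,0],[1,0,0,0,0]])

```text
time: 7.45
tool_pos: [0.5594, 0.2297, 0.0992]
tool_rot: [3.127, 0.605, 2.967]
contact_force: [0.2, 0.0, 0.1]
opening: 0.0916
grip_force: 0.0
```

```bash
python3 o.py
```

```text
time 7.45
qpos [0.4257, 0.4751, 1.9287, -0.9958, 0.3767, -0.0985]
tool_pos [0.5594, 0.2297, 0.0992]
tool_rot [3.1268, 0.6046, 2.9674]
contact_force [0.2101, 0.0262, 0.087]
z [ 0.562 -0.084 -0.823] y [0.165 0.986 0.012] grasp [0.5488 0.2313 0.1147]
```

Request:
send_rows(targets=[[1,0.005,0,-0.003,0],[1,0.005,0.001,-0.003,0],[1,0,0,0,0]])

```text
time: 7.75
tool_pos: [0.569, 0.2322, 0.0938]
tool_rot: [3.126, 0.604, 2.969]
contact_force: [0.2, -0.2, -0.3]
opening: 0.0919
grip_force: 0.0
```

```bash
python3 o.py;python3 - <<'E'
from meas import *
from cell import *
p,d=read_camera("scene");t,dt=read_camera("top")
a=cv2.resize(p[140:210,315:395,::-1],(400,350),interpolation=3);b=cv2.resize(t[180:250,195:275,::-1],(400,350),interpolation=3)
cv2.imwrite("pics/e.png",np.hstack([a,b]))
E
```

```text
time 7.75
qpos [0.421, 0.4966, 1.9083, -0.9957, 0.3721, -0.1034]
tool_pos [0.569, 0.2322, 0.0938]
tool_rot [3.1264, 0.6041, 2.969]
contact_force [0.1935, -0.197, -0.3131]
z [ 0.562 -0.083 -0.823] y [0.163 0.987 0.013] grasp [0.5584 0.2338 0.1092]
```

View pics/e.png

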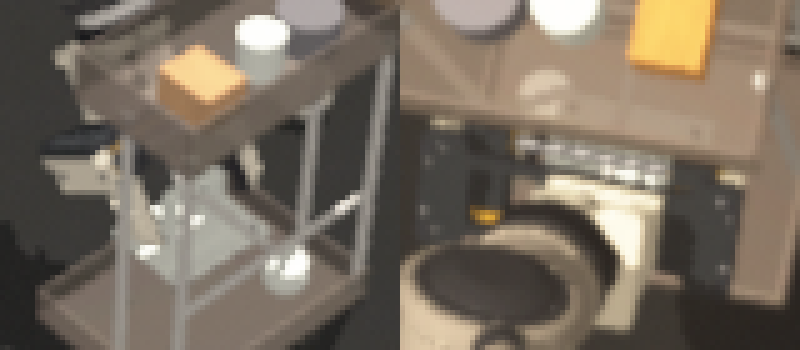

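The fingers stand on either side of the handle (left half, about (145,170) and (245,155)), with no contact force, so I'm closing.

Request:
send_rows(targets=[[0.55,0,0,0,0],[0.5,0,0,0,0],[0.4,0,0,0,0],[0.4,0,0,0,0],[0.4,0,0,0,0]], grip_force=50)

```text
time: 8.35
tool_pos: [0.5685, 0.2319, 0.0941]
tool_rot: [3.127, 0.604, 2.969]
contact_force: [-0.6, -0.8, -1.1]
opening: 0.0564
grip_force: 0.2
```

Request:
send_rows(targets=[[0.3,0,0,0,0],[0.3,0,0,0,0],[0.3,0,0,0.003,0],[0.3,0,0,0.003,0],[0.3,0,0,0,0]], grip_force=50)

```text
time: 8.85
tool_pos: [0.5687, 0.2321, 0.1005]
tool_rot: [3.126, 0.605, 2.969]
contact_force: [-0.2, 0.3, -1.3]
opening: 0.0555
grip_force: 50.0
```

```bash
python3 o.py
```

```text
time 8.85
qpos [0.4211, 0.4841, 1.9044, -0.9624, 0.3811, -0.139]
tool_pos [0.5687, 0.2321, 0.1005]
tool_rot [3.126, 0.6046, 2.9687]
contact_force [-0.2198, 0.2613, -1.254]
z [ 0.563 -0.082 -0.823] y [0.163 0.986 0.013] grasp [0.5581 0.2336 0.116 ]
```

Request:
send_rows(targets=[[0.3,0,0,0.006,0],[0.3,0,0,0.006,0],[0.3,0,0,0.006,0],[0.3,0,0,0.005,0],[0.3,0,0,0,0]])

```text
time: 9.35
tool_pos: [0.5688, 0.2321, 0.1238]
tool_rot: [3.126, 0.605, 2.968]
contact_force: [0.0, -0.1, -1.6]
opening: 0.0555
grip_force: 50.0
```

```bash
python3 o.py
```

```text
time 9.35
qpos [0.4211, 0.444, 1.8845, -0.8515, 0.4179, -0.2594]
tool_pos [0.5688, 0.2321, 0.1238]
tool_rot [3.1257, 0.6051, 2.9684]
contact_force [0.041, -0.0653, -1.5628]
z [ 0.563 -0.082 -0.822] y [0.163 0.986 0.013] grasp [0.5582 0.2336 0.1393]
```

Request:
send_rows(targets=[[0.3,-0.012,0.002,0,0],[0.3,-0.018,0.003,0,0],[0.3,-0.02,0.003,0,0],[0.3,-0.02,0.003,0,0],[0.3,-0.01,0.002,0,0]])

```text
time: 9.85
tool_pos: [0.487, 0.2449, 0.1226]
tool_rot: [3.127, 0.603, 2.97]
contact_force: [-0.5, 0.4, -1.4]
opening: 0.0558
grip_force: 50.0
```

```bash
python3 o.py
```

```text
time 9.85
qpos [0.5343, 0.366, 2.0329, -0.9943, 0.44, -0.0143]
tool_pos [0.487, 0.2449, 0.1226]
tool_rot [3.1274, 0.6031, 2.9701]
contact_force [-0.4531, 0.4087, -1.4498]
z [ 0.561 -0.083 -0.823] y [0.163 0.987 0.012] grasp [0.4764 0.2465 0.1381]
```

Request:
send_rows(targets=[[0.3,-0.002,0,0.015,0],[0.3,-0.002,0,0.025,0],[0.3,0,0,0.03,0],[0.3,0,-0.01,0.03,0],[0.3,0,-0.02,0.02,0]])

```text
time: 10.35
tool_pos: [0.4853, 0.2159, 0.2454]
tool_rot: [3.124, 0.606, 2.97]
contact_force: [0.3, -0.6, -1.3]
opening: 0.0556
grip_force: 50.0
```

Request:
send_rows(targets=[[0.3,0.008,-0.03,0,0.028],[0.3,0.009,-0.04,0,0.028],[0.3,0.009,-0.042,0,0.028],[0.3,0.009,-0.042,0,0.028],[0.3,0.009,-0.042,0,0.028]])

```text
time: 10.85
tool_pos: [0.5205, 0.0549, 0.2416]
tool_rot: [3.126, 0.595, 3.086]
contact_force: [-0.7, 1.1, -0.8]
opening: 0.0554
grip_force: 50.0
```

Request:
send_rows(targets=[[0.3,0.009,-0.042,0,0.028],[0.3,0.009,-0.042,0,0.028],[0.3,0.009,-0.04,0,0.028],[0.3,0.009,-0.035,0,0.028],[0.3,0.009,-0.025,0,0.028]])

```text
time: 11.35
tool_pos: [0.561, -0.1092, 0.2406]
tool_rot: [3.127, 0.59, -3.072]
contact_force: [-0.2, -0.4, -1.1]
opening: 0.0556
grip_force: 50.0
```

```bash
python3 o.py
```

```text
time 11.35
qpos [-0.5064, 0.1647, 1.8888, 0.5422, 0.6567, -2.5129]
tool_pos [0.561, -0.1092, 0.2406]
tool_rot [3.1271, 0.5901, -3.0722]
contact_force [-0.1968, -0.3622, -1.1189]
z [ 0.554  0.053 -0.831] y [-0.077  0.997  0.012] grasp [ 0.5506 -0.1102  0.2562]
```

Request:
send_rows(targets=[[0.3,0.004,-0.02,-0.02,0.01],[0.3,0.004,-0.02,-0.03,0.01],[0.3,0.004,-0.02,-0.03,0.01],[0.3,0.004,-0.012,-0.02,0.01],[0.3,0,0,0,0]])

```text
time: 11.85
tool_pos: [0.5758, -0.1797, 0.1372]
tool_rot: [3.123, 0.585, -3.036]
contact_force: [-0.2, 0.9, -0.9]
opening: 0.0559
grip_force: 50.0
```

```bash
python3 o.py
cat > look.py <<'E'
from meas import *
from cell import *
import sys
for n in("top","scene"):
    p,d=read_camera(n);np.savez(f"{n}_{sys.argv[1]}.npz",p=p,d=d)
a,b=[np.load(f"{n}_{sys.argv[1]}.npz")['p'][:,:,::-1] for n in("top","scene")]
cv2.imwrite(f"pics/{sys.argv[1]}.png",np.hstack([cv2.resize(a[170:250,330:410],(400,400),interpolation=3),cv2.resize(b[215:295,240:320],(400,400),interpolation=3)]))
E
python3 look.py f
```

```text
time 11.85
qpos [-0.6405, 0.3913, 1.9125, 0.8286, 0.5555, -2.9791]
tool_pos [0.5758, -0.1797, 0.1372]
tool_rot [3.1227, 0.5853, -3.0362]
contact_force [-0.1553, 0.8516, -0.9277]
z [ 0.547  0.077 -0.833] y [-0.115  0.993  0.016] grasp [ 0.5655 -0.1811  0.1529]
```

View pics/f.png

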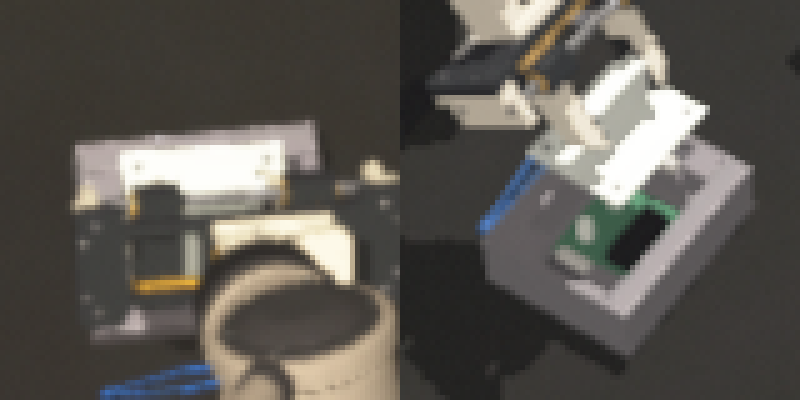

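```bash
cat > kin.py <<'E'
import numpy as np
from scipy.optimize import least_squares
from scipy.spatial.transform import Rotation as R
D=[([0.992,.3427,1.5249,0,1.2754,-.146],[.22,.4763,.2261],[-3.1403,-.0002,2.7088]),
([1.0124,.5215,.8425,0,1.7786,-1.5564],[.2705,.5773,.3761],[3.1415,-.0011,-2.1435]),
([.9822,.9049,.0361,.024,2.0069,-1.5685],[.3712,.7062,.4095],[3.1214,.1938,-2.1514]),
([.7109,.8264,.0371,.1929,1.6595,-1.7652],[.5711,.6727,.5225],[3.1032,.6414,-2.1704]),
([.4955,.8006,.0364,.3285,1.6377,-1.916],[.6731,.5671,.5577],[3.1211,.7283,-2.1722]),
([.7361,-.0308,1.5085,-.53,1.1531,-.6747],[.4316,.2958,.4801],[3.1094,.7259,3.06]),
([.6283,.2692,2.0602,-.9951,.5305,.0362],[.4527,.2565,.1637],[3.123,.6544,2.968]),
([.4211,.4841,1.9044,-.9624,.3811,-.139],[.5687,.2321,.1005],[3.126,.6046,2.9687]),
([.5343,.366,2.0329,-.9943,.44,-.0143],[.487,.2449,.1226],[3.1274,.6031,2.9701]),
([-.5064,.1647,1.8888,.5422,.6567,-2.5129],[.561,-.1092,.2406],[3.1271,.5901,-3.0722]),
([-.6405,.3913,1.9125,.8286,.5555,-2.9791],[.5758,-.1797,.1372],[3.1227,.5853,-3.0362])]
def fk(q,P):
    L1,L2,d,h,off,k,r0,c=P;a=q[1]+q[2]
    Rw=R.from_euler('ZYZYZ',[q[0],a,q[3],q[4],q[5]+c])
    p=R.from_euler('z',q[0]).apply([r0+L1*np.sin(q[1])+L2*np.sin(a)+k*np.cos(a),off,h+L1*np.cos(q[1])+L2*np.cos(a)-k*np.sin(a)])
    return p+d*Rw.as_matrix()[:,2],Rw
def res(P):
    r=[]
    for q,p,e in D:
        pp,Rr=fk(q,P);r+=list((pp-p)*3);r+=list((Rr.inv()*R.from_euler('xyz',e)).as_rotvec())
    return r
best=min((least_squares(res,[.4,.35,.25,.3,0.0,0,0,c]) for c in(0,1.57,3.14,-1.57)),key=lambda s:s.cost)
P=best.x
LO=np.array([-2.53,-.77,.045,-.99,.29,-3.1]);HI=np.array([2.53,2.02,2.69,4.13,2.65,3.1])
def ik(p,Rt,q0,w=.2):
    f=lambda q:np.r_[(fk(q,P)[0]-p),w*(fk(q,P)[1].inv()*Rt).as_rotvec()]
    s=least_squares(f,np.clip(q0,LO+1e-4,HI-1e-4),bounds=(LO,HI));return s.x,f(s.x)
if __name__=="__main__":
    print(P.round(4),best.cost,np.abs(best.fun).max())
    E=R.from_euler('xyz',D[-1][2]);q=D[-1][0]
    for tilt in(0,-.1,-.2,-.33,-.585):
        y=E.as_matrix()[:,1];Rt=R.from_rotvec(-tilt*-1*y)*E
        print("tiltchange",tilt,"z",Rt.as_matrix()[:,2].round(2))
        for z in(.137,.10,.068,.055):
            g=np.array([.568,-.188,z+.0157]);x,e=ik(g+.0188*Rt.as_matrix()[:,2],Rt,q)
            print(z,x.round(3),np.abs(e).max().round(4))
E
python3 kin.py
```

```text
Traceback (most recent call last):
  File "kin.py", line 25, in <module>
    best=min((least_squares(res,[.4,.35,.25,.3,0.0,0,0,c]) for c in(0,1.57,3.14,-1.57)),key=lambda s:s.cost)
  File "kin.py", line 25, in <genexpr>
    best=min((least_squares(res,[.4,.35,.25,.3,0.0,0,0,c]) for c in(0,1.57,3.14,-1.57)),key=lambda s:s.cost)
              ~~~~~~~~~~~~~^^^^^^^^^^^^^^^^^^^^^^^^^^^^^^^
  File "kin.py", line 23, in res
    pp,Rr=fk(q,P);r+=list((pp-p)*3);r+=list((Rr.inv()*R.from_euler('xyz',e)).as_rotvec())
          ~~^^^^^
  File "kin.py", line 17, in fk
    Rw=R.from_euler('ZYZYZ',[q[0],a,q[3],q[4],q[5]+c])
  File "scipy/spatial/transform/_rotation.pyx", line 1413, in scipy.spatial.transform._rotation.Rotation.from_euler
ValueError: Expected axis specification to be a non-empty string of upto 3 characters, got ZYZYZ
```

```bash
sed -i "s/Rw=.*/Rw=R.from_euler('ZYZ',[q[0],a,q[3]])*R.from_euler('YZ',[q[4],q[5]+c])/" kin.py; python3 kin.py
```

```text
[ 0.5063  0.3796  0.3181  0.2228  0.0764  0.0465 -0.      1.5708] 1.3882846052179292e-07 0.00016871586357708468
tiltchange 0 z [ 0.55  0.08 -0.83]
0.137 [-0.65   0.4    1.899  0.823  0.564 -2.98 ] 0.0
0.1 [-0.646  0.463  1.927  0.927  0.504 -3.1  ] 0.0015
0.068 [-0.63   0.519  1.922  0.931  0.466 -3.1  ] 0.0084
0.055 [-0.624  0.542  1.919  0.933  0.451 -3.1  ] 0.0111
tiltchange -0.1 z [ 0.63  0.09 -0.77]
0.137 [-0.664  0.396  1.929  0.956  0.548 -3.1  ] 0.0095
0.1 [-0.645  0.458  1.927  0.958  0.503 -3.1  ] 0.0178
0.068 [-0.63   0.514  1.921  0.959  0.468 -3.1  ] 0.0249
0.055 [-0.624  0.538  1.917  0.96   0.454 -3.1  ] 0.0278
tiltchange -0.2 z [ 0.7   0.09 -0.71]
0.137 [-0.663  0.39   1.931  0.988  0.546 -3.1  ] 0.0256
0.1 [-0.645  0.453  1.927  0.988  0.504 -3.1  ] 0.0342
0.068 [-0.63   0.509  1.919  0.987  0.472 -3.1  ] 0.0415
0.055 [-0.625  0.533  1.915  0.987  0.459 -3.1  ] 0.0444
tiltchange -0.33 z [ 0.79  0.1  -0.61]
0.137 [-0.664  0.383  1.932  1.03   0.547 -3.1  ] 0.0464
0.1 [-0.646  0.446  1.926  1.026  0.509 -3.1  ] 0.0553
0.068 [-0.633  0.503  1.917  1.023  0.48  -3.1  ] 0.0628
0.055 [-0.628  0.526  1.912  1.021  0.469 -3.1  ] 0.0658
tiltchange -0.585 z [ 0.91  0.11 -0.39]
0.137 [-0.671  0.368  1.935  1.111  0.56  -3.1  ] 0.0868
0.1 [-0.655  0.432  1.925  1.101  0.529 -3.1  ] 0.0962
0.068 [-0.643  0.489  1.913  1.093  0.505 -3.1  ] 0.1042
0.055 [-0.639  0.513  1.907  1.09   0.496 -3.1  ] 0.1073
```

```bash
python3 - <<'E'
from kin import *
np.set_printoptions(precision=3,suppress=True)
E=R.from_euler('xyz',D[-1][2]);q=D[-1][0]
for tl in(0,.05,.1,.15):
    Rt=R.from_rotvec(tl*E.as_matrix()[:,1])*E
    for z in(.10,.068,.054):
        x,e=ik(np.array([.568,-.188,z+.0157])+.0188*Rt.as_matrix()[:,2],Rt,q,w=.2)
        F=fk(x,P)[1];print(tl,z,"q4-6",x[3:],"pos",e[:3]*1e3,"world rot err",(F*Rt.inv()).as_rotvec(),"z",F.as_matrix()[:,2])
E
python3 - <<'E'
import sys;sys.path.insert(0,'.')
from meas import *
np.set_printoptions(precision=4,suppress=True)
u=np.array([np.cos(.117),np.sin(.117)]);v=np.array([-u[1],u[0]])
for n in("top","scene"):
    f=np.load(f"{n}_f.npz");W=cloud(n,f['p'],f['d']);col=f['p'].min(-1)
    near=np.hypot(W[...,0]-.566,W[...,1]+.181)
    m=(abs(W[...,2]-.118)<.008)&(near<.075)&(col>100)
    q=W[m];l=(q[:,:2]-[.5655,-.1811]);x=l@u;y=l@v
    A=np.linalg.lstsq(np.c_[x,y,np.ones(len(x))],q[:,2],rcond=None)[0]
    print(n,m.sum(),"h",np.median(q[:,2]),"slopes x,y,h0",A,"x",np.percentile(x,[0,1,99,100]),"y",np.percentile(y,[0,1,99,100]))
    r=cv2.minAreaRect((q[:,:2]*1000).astype(np.float32));print(r,cv2.boxPoints(r).tolist())
    if 1:
        m=(abs(W[...,2]-.048)<.006)&(np.hypot(W[...,0]-.568,W[...,1]+.188)<.12)
        r=cv2.minAreaRect((W[m][:,:2]*1000).astype(np.float32));print("housing",r)
        f=np.load(f"{n}0.npz");W=cloud(n,f['p'],f['d']);m=(abs(W[...,2]-.048)<.006)&(np.hypot(W[...,0]-.568,W[...,1]+.188)<.12)
        r=cv2.minAreaRect((W[m][:,:2]*1000).astype(np.float32));print("housing0",r)
E
```

```text
0 0.1 q4-6 [ 0.927  0.504 -3.1  ] pos [0.27  0.042 0.381] world rot err [ 0.     0.008 -0.002] z [ 0.541  0.076 -0.837]
0 0.068 q4-6 [ 0.931  0.466 -3.1  ] pos [1.569 0.145 2.07 ] world rot err [ 0.     0.042 -0.009] z [ 0.512  0.072 -0.856]
0 0.054 q4-6 [ 0.933  0.45  -3.1  ] pos [2.157 0.143 2.757] world rot err [ 0.001  0.057 -0.012] z [ 0.5    0.071 -0.863]
0.05 0.1 q4-6 [ 0.802  0.519 -2.969] pos [-0.  0.  0.] world rot err [-0.  0. -0.] z [ 0.505  0.072 -0.86 ]
0.05 0.068 q4-6 [ 0.917  0.465 -3.1  ] pos [0.011 0.001 0.014] world rot err [ 0.  0. -0.] z [ 0.505  0.072 -0.86 ]
0.05 0.054 q4-6 [ 0.919  0.449 -3.1  ] pos [0.569 0.042 0.719] world rot err [ 0.     0.015 -0.003] z [ 0.492  0.071 -0.867]
0.1 0.1 q4-6 [ 0.665  0.547 -2.823] pos [0. 0. 0.] world rot err [-0. -0. -0.] z [ 0.462  0.068 -0.884]
0.1 0.068 q4-6 [ 0.758  0.486 -2.93 ] pos [-0.  0. -0.] world rot err [-0. -0. -0.] z [ 0.462  0.068 -0.884]
0.1 0.054 q4-6 [ 0.806  0.461 -2.984] pos [0. 0. 0.] world rot err [-0.  0. -0.] z [ 0.462  0.068 -0.884]
0.15 0.1 q4-6 [ 0.544  0.584 -2.696] pos [-0.  0.  0.] world rot err
[... 814 characters left out ...]
444702148438), (126.30492401123047, 155.46853637695312), 7.16745138168335)
scene 374 h 0.12125857724950898 slopes x,y,h0 [-0.0083  0.0093  0.1211] x [-0.0439 -0.0401  0.0386  0.0403] y [-0.051  -0.0503  0.0504  0.052 ]
((563.7608642578125, -180.63360595703125), (83.4102783203125, 103.17564392089844), 6.024076461791992) [[516.8720703125, -133.70745849609375], [527.699951171875, -236.3133544921875], [610.649658203125, -227.55975341796875], [599.82177734375, -124.953857421875]]
housing ((567.2354125976562, -189.18626403808594), (128.77212524414062, 161.6714630126953), 6.342495441436768)
housing0 ((565.7525024414062, -188.88511657714844), (131.6641845703125, 161.449951171875), 6.621595859527588)
```

Request:
send_rows(targets=[[0.3,0.002,-0.004,-0.01,0.005],[0.3,0.001,-0.004,-0.015,0],[0.3,0,0,-0.015,0],[0.3,0,0,-0.006,0],[0.3,0,0,0,0]], grip_force=60)

```text
time: 12.45
tool_pos: [0.5831, -0.1852, 0.0992]
tool_rot: [3.125, 0.579, -3.03]
contact_force: [-0.1, -0.7, -1.0]
opening: 0.0554
grip_force: 60.0
```

```bash
python3 o.py; sed -n 2,99p o.py >/dev/null
cat > rel.py <<'E'
# cover vs housing in the same depth view; arg: tag, expected plate top height
from meas import *
from cell import *
import sys
np.set_printoptions(precision=4,suppress=True)
h=float(sys.argv[2]);H={"top":(570.55,-185.5,7.1),"scene":(566.5,-189.0,6.5)}
for n in("top","scene"):
    p,d=read_camera(n);np.savez(f"{n}_{sys.argv[1]}.npz",p=p,d=d)
    W=cloud(n,p,d);col=p.min(-1);near=np.hypot(W[...,0]-.568,W[...,1]+.188)
    m=(abs(W[...,2]-h)<.009)&(near<.072)&(col>(130 if h<.07 else 100))
    q=W[m];th=np.radians(H[n][2]);l=q[:,:2]*1000-H[n][:2];x=l@[np.cos(th),np.sin(th)];y=l@[-np.sin(th),np.cos(th)]
    A=np.linalg.lstsq(np.c_[x,y,np.ones(len(x))],q[:,2]*1000,rcond=None)[0]
    print(n,len(q),"slopes,h0",A,"x",np.percentile(x,[0,2,98,100]),"y",np.percentile(y,[0,2,98,100]),cv2.minAreaRect((q[:,:2]*1000).astype(np.float32)))
E
python3 rel.py g .072
```

```text
time 12.45
qpos [-0.6391, 0.4702, 1.9187, 0.9291, 0.5028, -3.103]
tool_pos [0.5831, -0.1852, 0.0992]
tool_rot [3.1246, 0.5794, -3.0296]
contact_force [-0.091, -0.6508, -1.0166]
z [ 0.542  0.078 -0.837] y [-0.121  0.993  0.014] grasp [ 0.5729 -0.1866  0.1149]
top 156 slopes,h0 [-0.0084  0.0048 77.0417] x [-34.3022 -26.7942  44.4483  46.1147] y [-48.9651 -46.826   48.1544  50.474 ] ((575.51513671875, -183.32275390625), (79.83500671386719, 99.08783721923828), 4.695652961730957)
scene 151 slopes,h0 [-0.0116  0.0067 78.9608] x [-37.0959 -35.8569  43.905   44.4932] y [-48.9186 -48.3899  45.0589  54.2306] ((569.9027709960938, -186.03778076171875), (81.5048828125, 103.25358581542969), 6.717592239379883)
```

Request:
send_rows(targets=[[0.3,-0.003,-0.001,-0.004,0],[0.3,-0.003,-0.001,-0.005,0],[0.3,-0.001,0,-0.005,0],[0.3,0,0,0,0]])

```text
time: 12.95
tool_pos: [0.5797, -0.1873, 0.0903]
tool_rot: [3.122, 0.566, -3.035]
contact_force: [-0.9, 0.1, -1.8]
opening: 0.0556
grip_force: 60.0
```

```bash
python3 o.py
```

```text
time 12.95
qpos [-0.6418, 0.483, 1.9224, 0.9264, 0.494, -3.1044]
tool_pos [0.5797, -0.1873, 0.0903]
tool_rot [3.1223, 0.5664, -3.0352]
contact_force [-0.8723, 0.0553, -1.7786]
z [ 0.531  0.076 -0.844] y [-0.116  0.993  0.016] grasp [ 0.5697 -0.1887  0.1062]
```

```bash
python3 rel.py i .068
```

```text
top 208 slopes,h0 [-0.0393  0.0212 70.2148] x [-36.6424 -32.7627  40.7952  42.0437] y [-52.0437 -48.9593  46.9737  48.4944] ((593.679931640625, -176.36083984375), (79.68157196044922, 97.06338500976562), 51.317848205566406)
scene 344 slopes,h0 [-0.0242  0.0024 72.6057] x [-40.2786 -36.9705  39.8358  41.9264] y [-52.1448 -50.3036  47.5906  51.288 ] ((567.7376708984375, -189.6680145263672), (81.7102279663086, 103.58150482177734), 7.325943946838379)
```

Request:
send_rows(targets=[[0.3,-0.002,0.001,-0.006,0],[0.3,-0.002,0,-0.006,0],[0.3,-0.002,0,-0.006,0],[0.3,0,0,0,0]])

```text
time: 13.45
tool_pos: [0.5783, -0.1855, 0.0785]
tool_rot: [3.12, 0.552, -3.04]
contact_force: [0.4, -0.2, -1.6]
opening: 0.0553
grip_force: 60.0
```

```bash
python3 o.py;  python3 rel.py j .057
```

```text
time 13.45
qpos [-0.6346, 0.5017, 1.926, 0.9287, 0.4774, -3.1045]
tool_pos [0.5783, -0.1855, 0.0785]
tool_rot [3.12, 0.5516, -3.0397]
contact_force [0.3856, -0.1504, -1.5696]
z [ 0.519  0.075 -0.851] y [-0.113  0.993  0.018] grasp [ 0.5685 -0.1869  0.0945]
top 312 slopes,h0 [-0.1388  0.0016 59.5683] x [-34.6704 -24.4581  58.3797  60.655 ] y [-66.6649 -59.8985  59.4171  64.6886] ((598.3344116210938, -179.8762969970703), (86.4859390258789, 112.08335876464844), 44.039337158203125)
scene 506 slopes,h0 [-0.107  0.012 59.937] x [-59.226  -38.4134  60.6374  64.6036] y [-70.2753 -59.1508  62.1164  72.6553] ((576.119140625, -184.86756896972656), (130.71351623535156, 126.00778198242188), 69.53247833251953)
```

```bash
cat > rel2.py <<'E'
from meas import *
import sys
np.set_printoptions(precision=1,suppress=True)
H={"top":(570.55,-185.5,7.1),"scene":(566.5,-189.0,6.5)}
for n in("top","scene"):
    f=np.load(f"{n}_{sys.argv[1]}.npz");p,d=f['p'],f['d'];W=cloud(n,p,d);s=p.astype(int)
    th=np.radians(H[n][2]);l=W[...,:2]*1000-H[n][:2];x=l@[np.cos(th),np.sin(th)];y=l@[-np.sin(th),np.cos(th)];h=W[...,2]*1000
    m=(s.min(-1)>185)&(abs(x)<60)&(abs(y)<70)&(h>25)&(h<float(sys.argv[2]))
    k=cv2.connectedComponentsWithStats(m.astype(np.uint8));b=1+np.argmax(k[2][1:,4]);m=k[1]==b
    r=cv2.minAreaRect((np.c_[x[m],y[m]]).astype(np.float32))
    A=np.linalg.lstsq(np.c_[x[m],y[m],np.ones(m.sum())],h[m],rcond=None)[0]
    print(n,m.sum(),"x",np.percentile(x[m],[0,3,97,100]),"y",np.percentile(y[m],[0,3,97,100]),"rect",np.array(r[0]),np.array(r[1]),r[2],"h med",np.median(h[m]),"slope*1000,h0",A[:2]*1000,A[2])
E
python3 rel2.py i 85; python3 rel2.py j 75; python3 rel2.py g 95
```

```text
top 193 x [15.9 21.  42.3 48.3] y [-55.1 -49.4  46.3  48.5] rect [34.  -3.5] [ 30.8 103.7] 2.9911811351776123 h med 69.27561835253124 slope*1000,h0 [-289.8   36. ] 77.5671894231314
scene 217 x [ 2.4  8.9 40.1 41.9] y [-52.1 -47.8  51.6  69.9] rect [22.3  8.9] [ 39.1 122.4] 0.8259527683258057 h med 71.93890696389622 slope*1000,h0 [ -6.2 -55. ] 70.95159716174358
top 174 x [15.8 19.9 38.4 43.7] y [-51.5 -47.5  47.3  49.1] rect [31.2 -1. ] [ 26.7 101.4] 2.3410074710845947 h med 57.22707197210532 slope*1000,h0 [-87.3  23.4] 59.68058196423125
scene 205 x [ 1.1  9.2 38.6 40. ] y [-49.4 -45.6  52.   63.5] rect [22.2  7.1] [ 38.2 113.9] 3.8113770484924316 h med 60.10190683510561 slope*1000,h0 [-41.6 -20.5] 60.6648304712164
top 199 x [22.6 24.5 46.2 53.1] y [-56.3 -47.3  47.5  50.6] rect [37.7 -2.9] [106.7  30.3] 89.5390396118164 h med 78.23252662185283 slope*1000,h0 [-467.1   63.7] 93.61622196882387
scene 217 x [ 6.4 13.4 44.  46.1] y [-48.9 -45.3  52.   69. ] rect [29.7  9.1] [ 39.3 118.6] 7.201041221618652 h med 81.48785928342032 slope*1000,h0 [ 10.6 -41. ] 80.12133112065568
```

Request:
send_rows(targets=[[0.3,-0.001,-0.001,-0.006,0],[0.3,0,0,-0.006,0],[0.3,0,0,0,0]])

```text
time: 13.85
tool_pos: [0.5802, -0.1864, 0.0703]
tool_rot: [3.119, 0.544, -3.042]
contact_force: [-0.7, -0.4, -1.0]
opening: 0.0558
grip_force: 60.0
```

```bash
python3 o.py;  python3 rel.py k .05 >/dev/null; python3 rel2.py k 65; python3 look.py l
```

```text
time 13.85
qpos [-0.6303, 0.5193, 1.9206, 0.9303, 0.4678, -3.1045]
tool_pos [0.5802, -0.1864, 0.0703]
tool_rot [3.1191, 0.5436, -3.0421]
contact_force [-0.6746, -0.4349, -1.0128]
z [ 0.512  0.074 -0.856] y [-0.111  0.994  0.019] grasp [ 0.5706 -0.1878  0.0864]
top 164 x [20.2 22.  40.9 44.8] y [-51.5 -47.7  46.1  48.6] rect [32.5 -1.5] [100.1  24.6] 89.8170394897461 h med 48.82310633093947 slope*1000,h0 [-197.3   29.8] 55.20410846906893
scene 206 x [ 3.5 11.4 43.2 44.3] y [-53.  -47.7  50.1  57.2] rect [24.1  2.1] [ 40.4 110.4] 0.637891411781311 h med 51.61113748819264 slope*1000,h0 [-35.2  -2. ] 52.69463042438426
```

View pics/l.png

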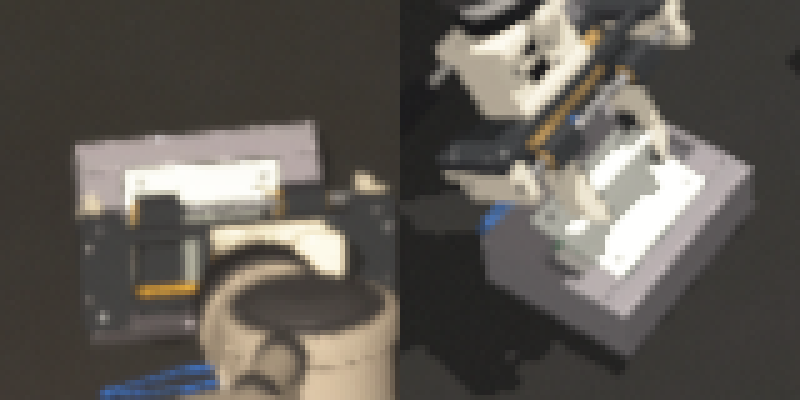

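The cover's far edge has entered the recess with no contact force (left half, far edge at about y=162; right half, plate inside the rim). Continuing down gently.

Request:
send_rows(targets=[[0.3,-0.002,0,-0.003,0],[0.3,-0.001,0,-0.003,0],[0.3,0,0,-0.002,0],[0.3,0,0,0,0]])

```text
time: 14.45
tool_pos: [0.5797, -0.1865, 0.0663]
tool_rot: [3.119, 0.539, -3.044]
contact_force: [-1.1, 0.9, 2.6]
opening: 0.0556
grip_force: 60.0
```

```bash
python3 o.py;  python3 rel.py m .05 >/dev/null; python3 rel2.py m 60
```

```text
time 14.45
qpos [-0.6287, 0.5257, 1.9213, 0.9306, 0.4617, -3.1044]
tool_pos [0.5797, -0.1865, 0.0663]
tool_rot [3.1194, 0.5386, -3.0438]
contact_force [-1.0554, 0.9124, 2.6236]
z [ 0.508  0.072 -0.858] y [-0.109  0.994  0.019] grasp [ 0.5701 -0.1879  0.0825]
top 158 x [19.7 21.4 39.5 40.8] y [-52.2 -48.2  46.3  47.7] rect [30.1 -2.3] [99.8 19.6] 88.78547668457031 h med 45.051612499600914 slope*1000,h0 [-80.9  45.3] 47.47820652598897
scene 221 x [ 2.7  9.3 45.9 47.7] y [-54.9 -45.1  51.4  59.5] rect [28.5  2.6] [ 42.1 116.3] 4.773977279663086 h med 47.933624882476806 slope*1000,h0 [73.  19.2] 45.78771690025078
```

Request:
send_rows(targets=[[0.3,-0.001,0,-0.003,0],[0.3,0,0,-0.002,0],[0.3,0,0,0,0]])

```text
time: 14.85
tool_pos: [0.5796, -0.1863, 0.062]
tool_rot: [3.119, 0.534, -3.045]
contact_force: [1.3, -0.6, -1.6]
opening: 0.0556
grip_force: 60.0
```

Request:
send_rows(targets=[[0.3,-0.001,0,-0.003,0],[0.3,0,0,-0.002,0],[0.3,0,0,0,0]])

```text
time: 15.15
tool_pos: [0.5796, -0.1863, 0.0584]
tool_rot: [3.118, 0.53, -3.046]
contact_force: [2.0, -1.4, -4.1]
opening: 0.0555
grip_force: 60.0
```

```bash
python3 o.py
```

```text
time 15.15
qpos [-0.625, 0.5402, 1.9201, 0.9317, 0.4524, -3.1045]
tool_pos [0.5796, -0.1863, 0.0584]
tool_rot [3.1179, 0.5295, -3.0463]
contact_force [1.9768, -1.4374, -4.0535]
z [ 0.5    0.072 -0.863] y [-0.107  0.994  0.02 ] grasp [ 0.5702 -0.1877  0.0747]
```

Request:
send_rows(targets=[[0.3,-0.001,0,-0.003,0],[0.3,0,0,-0.002,0],[0.3,0,0,0,0]])

```text
time: 15.45
tool_pos: [0.58, -0.1862, 0.0575]
tool_rot: [3.119, 0.529, -3.045]
contact_force: [-13.2, 2.3, 16.9]
opening: 0.0556
grip_force: 60.0
```

```bash
python3 o.py
```

```text
time 15.45
qpos [-0.6235, 0.5421, 1.9196, 0.9322, 0.4499, -3.1048]
tool_pos [0.58, -0.1862, 0.0575]
tool_rot [3.1193, 0.5287, -3.0455]
contact_force [-13.1904, 2.3458, 16.943]
z [ 0.5    0.071 -0.863] y [-0.107  0.994  0.019] grasp [ 0.5706 -0.1876  0.0738]
```

Request:
send_rows(targets=[[0.3,-0.002,0,0.001,0],[0.66,0,0,0,0],[0.7,0,0,0,0],[0.7,0,0,0,0],[0.7,0,0,0,0]])

```text
time: 15.95
tool_pos: [0.578, -0.1858, 0.0565]
tool_rot: [3.117, 0.526, -3.047]
contact_force: [-0.0, -0.6, 0.1]
opening: 0.0643
grip_force: 0.0
```

```bash
python3 o.py;  python3 rel.py n .036 >/dev/null; python3 rel2.py n 46
```

```text
time 15.95
qpos [-0.6251, 0.542, 1.9228, 0.9309, 0.4506, -3.1045]
tool_pos [0.578, -0.1858, 0.0565]
tool_rot [3.1168, 0.5258, -3.0472]
contact_force [-0.0223, -0.6413, 0.1311]
z [ 0.497  0.072 -0.865] y [-0.107  0.994  0.021] grasp [ 0.5687 -0.1872  0.0727]
top 174 x [16.2 17.4 38.2 40.6] y [-52.2 -49.6  43.5  46.3] rect [28.1 -3. ] [98.5 23. ] 88.80553436279297 h med 34.71329747701931 slope*1000,h0 [-44.2  -3.5] 36.34174156009316
scene 154 x [ 4.9  8.3 35.4 39.8] y [-44.5 -39.2  47.1  49.1] rect [23.2  2.2] [92.1 34.5] 87.21044921875 h med 38.10707082408659 slope*1000,h0 [112.1   5.5] 35.135166877640614
```

Request:
send_rows(targets=[[0.75,-0.01,-0.001,0.017,0],[0.75,-0.015,-0.002,0.026,0],[0.75,-0.02,-0.003,0.035,0],[0.75,-0.02,-0.003,0.035,-0.05],[0.75,-0.02,0,0.035,-0.1]])

```text
time: 16.55
tool_pos: [0.4923, -0.1961, 0.2059]
tool_rot: [3.118, 0.526, 3.082]
contact_force: [0.0, -0.9, 0.2]
opening: 0.0687
grip_force: 0.0
```

Request:
send_rows(targets=[[0.75,-0.02,0.03,0.03,-0.1],[0.75,-0.02,0.035,0.03,-0.1],[0.5,-0.02,0.035,0.02,0],[0.2,0,0.035,0,0],[0,0,0.03,0,0]])

```text
time: 17.05
tool_pos: [0.4423, -0.0429, 0.2725]
tool_rot: [3.117, 0.525, 2.932]
contact_force: [1.0, -0.8, -0.1]
opening: 0.0495
grip_force: 0.0
```

```bash
python3 o.py;  python3 look.py p
python3 - <<'E'
from meas import *
np.set_printoptions(precision=1,suppress=True)
H={"top":(570.55,-185.5,7.1),"scene":(566.5,-189.0,6.5)}
for n in("top","scene"):
    f=np.load(f"{n}_p.npz");p,d=f['p'],f['d'];W=cloud(n,p,d)
    th=np.radians(H[n][2]);l=W[...,:2]*1000-H[n][:2];x=l@[np.cos(th),np.sin(th)];y=l@[-np.sin(th),np.cos(th)];h=W[...,2]*1000
    m=(abs(x)<37)&(abs(y)<46)&(h<44)&(p.min(-1)>90)
    A=np.linalg.lstsq(np.c_[x[m],y[m],np.ones(m.sum())],h[m],rcond=None)[0];r=abs(np.c_[x[m],y[m],np.ones(m.sum())]@A-h[m])
    print(n,m.sum(),"plate slope/1000",A[:2]*1000,"h0",A[2],"med",np.median(h[m]))
    for nm,k in(("near",m&(x<-20)),("far",m&(x>20)),("+y",m&(y>25)),("-y",m&(y<-25))):print(nm,k.sum(),np.median(h[k]))
    k=(abs(x)<62)&(abs(y)<77)&((abs(x)>48)|(abs(y)>62));print("rim",np.median(h[k]))
    k=(h>75)&(h<95)&(abs(x)<25)&(abs(y)<40);print("strap",k.sum(),np.median(W[k],axis=0)*1000,np.median(x[k]),np.median(y[k]))
E
```

```text
time 17.05
qpos [-0.3323, -0.1266, 2.0578, 0.1348, 0.6957, -1.7813]
tool_pos [0.4423, -0.0429, 0.2725]
tool_rot [3.1168, 0.5251, 2.9322]
contact_force [0.99, -0.7829, -0.0666]
z [ 0.495 -0.08  -0.865] y [0.196 0.98  0.021] grasp [ 0.433  -0.0414  0.2888]
top 540 plate slope/1000 [12.3  0.2] h0 34.85701392650391 med 34.990541368761114
near 149 34.51031071055693
far 146 35.35320420949405
+y 140 35.02976534928168
-y 123 35.07857030406757
rim 47.45520685593345
strap 81 [ 569.2 -182.7   85.1] -1.8513137755425628 3.4231422328663705
scene 322 plate slope/1000 [-0.3 -4.9] h0 37.823173361961025 med 38.10094578376753
near 47 38.068753753242966
far 88 38.246664349828706
+y 58 37.84037998910482
-y 93 38.12897499446786
rim 47.803250379628075
strap 67 [ 566.5 -194.    86.6] -0.19726601475496636 -4.300377469513611
```

View pics/p.png

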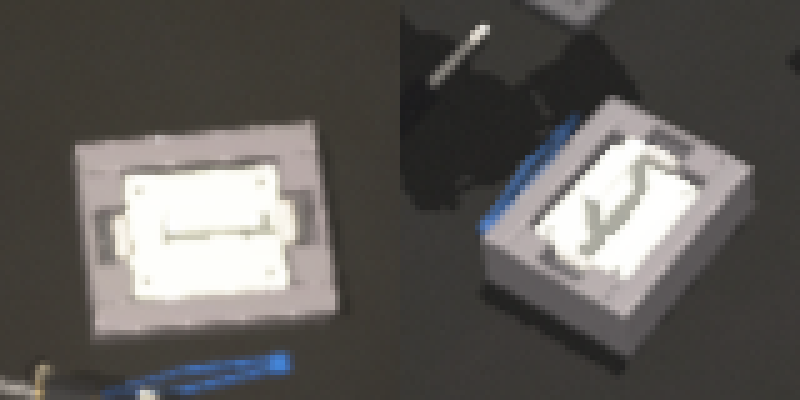

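The picture shows the plate level inside the rim, with the rollers lapping its edges at left-half (120,235) and (287,222). Its top measures about 35 mm high and the strap about 85 mm, so it is home.

```bash
python3 -c "
from cell import *
print(hand_in())"
```

```text
the job is handed in; nothing more can be done
None
```

The cover is off the hook and pressed fully home in the housing: its top measures about 35 mm high and level, the rollers sit over its edges, the gripper is clear, and the job was handed in at about 17 s.

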